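# Rub down the groove of a fence post with a sprung sanding block

### The job

Sand the floor of the groove in the fence post: lift the sanding block out of its caddy, stand it on the bench, and take it again by its two ends so that it fits down into the groove. Starting by the stopped end, press its sole on the groove floor with a steady 10 N or so and push it in one unbroken stroke to the open end, neither lifting nor ramming it though the floor may slope; then let go, leaving the block standing in the groove at the open end, and do not disturb the square, the tin or the tape.

Things in the scene. Friction and masses are not known exactly. Their poses are not given: they have to be found in the camera images.
- block_grip (a point): Sanding block, loose, 0.3 kg: wooden handle 66 mm long (x) x 46 wide (y) x 40 high on an aluminium plate 76 x 58 mm, over a grey sprung sole 76 x 60 mm. The point is the handle's centre, 20 mm below its top, 44 mm above the unloaded sole's underside; z up. Starts sole down in the caddy, x along the caddy's x. In the caddy only its long sides can be gripped (46 mm across); in the groove only its ends (66 mm).
- block_foot (a point): Middle of the unloaded sole's underside, fixed to the handle (44 mm below its centre; axes as the block's). The sole gives way upward on a spring by up to 8 mm: 3 N to start it, then 3 N for each further mm (10 N at 2.3 mm).
- caddy: Fixed plywood holder, 104 (x) x 70 (y) mm, origin at the centre of its underside on the bench. Floor 8 mm thick; upright end walls at x = +-40 to +-52 mm, 72 mm high; along y only 14 mm lips. The block lifts straight up out of it. It and the post may stand either side of the bench's middle.
- post: Fixed length of grooved timber fence post, 360 (x) x 130 (y) x 94 (z) mm, origin at the centre of its underside on the bench. Straight groove along x, open at the top, 68 mm wide between two cheeks, each 31 mm thick, 94 mm high; open at the -x end, closed at the +x end by a 20 mm thick stop of the same height (inner face at x = +160 mm).
- groove (a point): Point midway along the groove, 30 mm above the bench, 64 mm below the cheeks' tops; axes as the post's (x towards the stopped end). The flat floor lies at this height only at the stop's face; from there it slopes evenly, up or down, by at most 0.045 rad (not reported: up to 4 mm off where the stroke begins, 13 mm where it ends), so its height must be felt all along.
- stop (a point): Top of the stop's inner face, at the closed +x end of the groove, 160 mm from the groove's middle. The stroke begins with the block's centre about 80 mm from here (40 to 100 will do) and ends with it about 280 mm from here (260 to 300 will do).
- square: Bystander: try square, wooden stock 110 x 18 x 24 mm and steel blade 160 mm long, lying flat; origin under the middle of the stock. Leave alone.
- tin: Bystander: round tin, 70 mm across, 100 mm high, origin at its base. Leave alone.
- tape: Bystander: tape measure, 65 x 40 x 60 mm, origin at its base. Leave alone.
There are look-alikes about, which are no part of the job. Leave any blue or orange look-alike of the caddy alone.

How it is judged (in metres and radians):
On the way, in this order (a step that is already met when the one before it is completed fails the run):
1. the block stands free on the bench, sole down, out of the caddy and let go (height (world z) of block_grip between 0.036 and 0.05 m and angle between block_grip's own z axis and vertical below 0.1 rad and horizontal distance between block_grip and caddy above 0.07 m and contact force between each of the fingers, the arm and block below 0.2 N), for 0.2 s.
2. the block is pressed on the groove floor by the stopped end (centre at x = +55 to +130 mm) with 5 to 16 N between block and post (x of block_grip in the frame of groove between 0.055 and 0.13 m and y of block_grip in the frame of groove between -0.02 and 0.02 m and z of block_grip in the frame of groove between 0.022 and 0.062 m and contact force between block and post between 5 and 16 N), for 0.2 s.
3. it passes x = +48 to +10 mm with 5 to 16 N between block and post (x of block_grip in the frame of groove between 0.01 and 0.048 m and y of block_grip in the frame of groove between -0.02 and 0.02 m and z of block_grip in the frame of groove between 0.022 and 0.062 m and contact force between block and post between 5 and 16 N), for 0.2 s.
4. it passes x = +2 to -36 mm with 5 to 16 N between block and post (x of block_grip in the frame of groove between -0.036 and 0.002 m and y of block_grip in the frame of groove between -0.02 and 0.02 m and z of block_grip in the frame of groove between 0.022 and 0.062 m and contact force between block and post between 5 and 16 N), for 0.2 s.
5. it passes x = -44 to -82 mm with 5 to 16 N between block and post (x of block_grip in the frame of groove between -0.082 and -0.044 m and y of block_grip in the frame of groove between -0.02 and 0.02 m and z of block_grip in the frame of groove between 0.022 and 0.062 m and contact force between block and post between 5 and 16 N), for 0.2 s.
6. it reaches the open end (x = -90 to -150 mm) with 5 to 16 N between block and post (x of block_grip in the frame of groove between -0.15 and -0.09 m and y of block_grip in the frame of groove between -0.02 and 0.02 m and z of block_grip in the frame of groove between 0.022 and 0.062 m and contact force between block and post between 5 and 16 N), for 0.2 s.
At the end, for the whole second after the job is handed in: The block stands at rest in the groove on its sole, let go, lengthwise, its centre 85 to 155 mm from the groove's middle towards the open end, upright within 0.12 rad; the square, tin and tape are within 20 mm of where they were (x of block_grip in the frame of groove between -0.155 and -0.085 m and y of block_grip in the frame of groove between -0.012 and 0.012 m and z of block_grip in the frame of groove between 0.025 and 0.062 m and angle between block_grip's own z axis and vertical below 0.12 rad and angle between the x axis of block_grip and the x axis of groove, either way round below 0.15 rad and linear speed of block below 0.02 m/s and contact force between the fingers and block below 0.2 N and distance of each of square, tin, tape from where it was at the start of the episode below 0.02 m); the robot touches nothing.
It fails at once if the block is rammed: more than 25 N between block and post (contact force between block and post above 25 N).
It fails at once if the block is lifted off (under 1 N of contact) while down in the middle stretch of the groove (x of block_grip in the frame of groove between -0.085 and 0.05 m and y of block_grip in the frame of groove between -0.02 and 0.02 m and z of block_grip in the frame of groove below 0.064 m and contact force between block and post below 1 N).
It fails at once if a bystander is knocked (distance of any of square, tin, tape from where it was at the start of the episode above 0.02 m).
It also fails if it takes over 72 s, if anything falls off the work surface, if the arm or the gripper's body presses on something with over 40 N, if the wrist force passes 120 N, or if a joint passes its speed limit or range.

### The arm

A 6-joint arm with a two-finger parallel gripper is mounted at the origin on the work surface. World frame = base frame: x ahead of the robot, y to its left, z up, the work surface at z = 0. Lengths are in mm, angles in degrees, forces in N, time in s.
With the tool pointing down it reaches from about 300 to 850 mm from the base axis. Payload 4.2 kg.
Tool frame: the origin (TCP) lies midway between the tips of the shut fingers; the grasp point (between the pads) lies 19 mm behind it; z points along the fingers, y is the direction in which the jaws open and shut (so a half turn about z gives the same grasp; the last joint's range is limited). The gripper opens to 91 mm and grips with 3 to 60 N. Pads are 32 mm wide; open, the fingers measure 118 mm over their backs; the gripper's body (76 mm by 178 mm) begins 60 mm behind the grasp point.
Start: joints at [66.864, 18.312, 89.639, -0, 72.044, -1.146], TCP at [215.31, 533.183, 213.976] pointing down, gripper open.
Joint ranges: [-177.97, 177.97], [-48.28, 115.42], [12.27, 149.76], [-77.06, 257.06], [2.81, 150.46], [-146.56, 146.56]. Speed limits (degrees/s): [147.25, 147.25, 180, 180, 180, 180].

### API

Orientations are given as [roll, pitch, yaw] about the fixed x, y, z axes, in that order (R = Rz(yaw) Ry(pitch) Rx(roll)).
In Python, from workcell import * gives the robot as it stands.
- The arm moves only by the tool arm_command, never from a script. Its argument "deltas" is text: rows parted by semicolons, each of 7 numbers parted by spaces: the shift along the tool's x, y, z in mm, then the turn, a rotation vector about the tool's x, y, z in degrees, then the finger opening in mm, from 0 to 91.2. In form: x y z wx wy wz hand; .... A call has 1 to 5 rows; each row shifts and turns the commanded pose from where the row before left it, along the tool's axes as they then stand; what a row does not reach is not made up. A row lasts 1/8 s, in which the tool goes at most 62.5 mm and 10.7 degrees, less where a joint would pass 70% of its speed; a pose out of reach is approached as far as the arm can. A call is refused whole if a number of a shift passes 62.5 or a number of a turn 10.7, either way. A call with a gripper value outside its range is refused whole. The fingers move at their own pace and stop on an object; "force" is the grip in N (left out, the last holds). Time passes only in rows, so rows that do not move let the fingers close. It gives the time, the measured TCP pose, the force and the opening at its end, in the units of the state.
- state(): the state, without advancing time (a new reading comes with each control period).
- grab_frame(name): name is "side" or "top"; returns the picture (400x640x3 uint8, red, green, blue); there is no depth.
- camera_model(name): a dict with "fx", "fy", "cx", "cy" (pixels), "rvec" (rotation vector, rad) and "tvec" (3), from world to camera coordinates, as OpenCV has them. Camera axes: x right, y down, z forward; pixel columns grow to the right and rows downward; lengths in mm; the calibration is good to about 2 mm. A picture is of the moment at which its call begins. camera_model takes no time and is no camera call.
- job_done(): hands the job in, once; it reports no verdict.
The state is a dict: "time_s": time; "qpos": joint angles; "qvel": joint speeds; "effort": joint torques, N m; "ee_pos": TCP position; "ee_rot": TCP orientation; "force": force on the tool from outside, world axes, zero at the start; "torque": the same for the moment, N m; "gripper_width": finger opening in mm.
Only numpy, scipy, OpenCV 4.12 (cv2) and the standard library are available. Lean on these libraries where they do the work, as an engineer would, in place of code of your own. Each camera call takes 0.05 s, during which the arm holds its last target. There are 200 camera calls.

## Working session

There is one attempt and no reset: what is moved stays moved. The work goes in short steps, Python scripts to look and compute and a tool call to move; the robot and the scene stay as the last step left them, time stands still between calls to the robot, and variables do not carry over. Pictures are saved under pics/ and viewed, about 8 in all and at most 12, crops included, and the job is handed in when it is done.

Besides the shell and the picture viewer there is one more tool, called after "Emit:" by a JSON object that holds its "op" and its "data". arm_command: Moves the arm, as the interface text tells. Its arguments: {"type":"object","properties":{"deltas":{"type":"string"},"force":{"type":"number"}},"required":["deltas"]}

```bash
mkdir -p pics; python3 - <<'E'
from workcell import *
import cv2
for n in("side","top"):
    f=grab_frame(n); cv2.imwrite(f"pics/{n}0.png",f[:,:,::-1]); print(n,camera_model(n))
print(state())
E
```

```text
side {'fx': 422.5632908310478, 'fy': 422.5632908310478, 'cx': 321.3436601316559, 'cy': 200.565235762088, 'rvec': array([ 2.08021616, -0.26669854,  0.12187824]), 'tvec': array([-593.91662492,  134.21533276,  846.4871881 ])}
top {'fx': 450.87677790707977, 'fy': 450.87677790707977, 'cx': 323.42404866775934, 'cy': 196.1913501070891, 'rvec': array([ 2.13675462, -2.14501174,  0.1495365 ]), 'tvec': array([ -1.49196759, 593.63695055, 954.31338481])}
{'time_s': 0.1, 'qpos': array([ 6.68650063e+01,  1.83467548e+01,  8.96980795e+01,  1.13545660e-04,
        7.20450022e+01, -1.14542003e+00]), 'qvel': array([ 0.05141624, -0.06686176, -0.15000646, -0.00098551, -0.04218891,
        0.01876551]), 'effort': array([-8.45125851e-04, -4.13334060e+01, -2.32507825e+01,  7.28289946e-02,
        4.22614545e-02, -6.46059675e-05]), 'ee_pos': array([215.11965978, 532.75988737, 213.22568341]), 'ee_rot': array([-1.79910184e+02, -1.90377242e-03,  1.58010390e+02]), 'force': array([ 0.5491128 , -0.15187558, -0.09001668]), 'torque': array([-0.05879118,  0.0310604 ,  0.02909537]), 'gripper_width': 91.22717762269366}
```

View pics/top0.png

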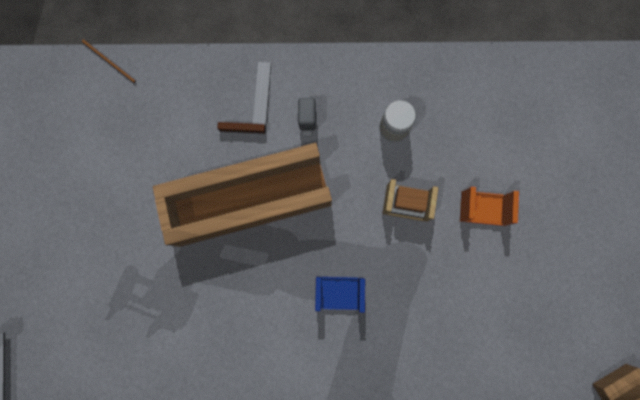

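View pics/side0.png

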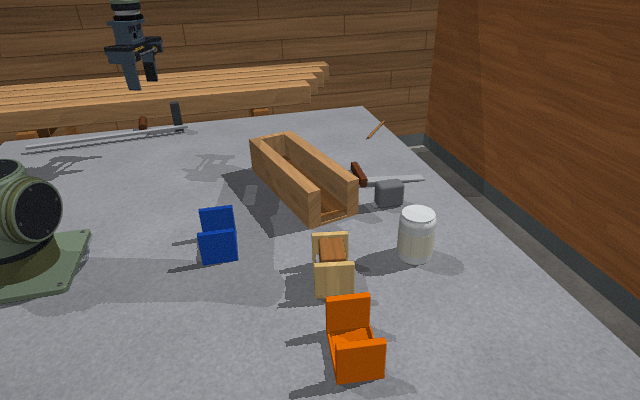

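The top view shows the plain plywood caddy holding a wooden block at about (412,200). The empty look-alikes are blue (340,293) and orange (490,207). The post is at (243,195), with its stop at the left end (165,215) and its open end at right (322,180). The square is at (250,100), the tape at (307,113) and the tin at (400,117). Only the plain caddy holds a block. I'll confirm that in an enlarged crop.

```bash
cat > h.py <<'E'
from workcell import *
import cv2, numpy as np
def proj(n,P):
    c=camera_model(n);K=np.array([[c['fx'],0,c['cx']],[0,c['fy'],c['cy']],[0,0,1.]])
    return cv2.projectPoints(np.array(P,float).reshape(-1,3),c['rvec'],c['tvec'],K,None)[0][:,0]
def ray(n,uv,z):
    c=camera_model(n);R=cv2.Rodrigues(c['rvec'])[0];C=-R.T@c['tvec']
    out=[]
    for u,v in np.atleast_2d(uv):
        d=R.T@np.array([(u-c['cx'])/c['fx'],(v-c['cy'])/c['fy'],1]);out.append(C+d*(z-C[2])/d[2])
    return np.array(out)
E
python3 - <<'E'
from h import *
f=cv2.imread('pics/top0.png')
a=cv2.resize(f[170:230,370:450],None,fx=7,fy=7,interpolation=cv2.INTER_CUBIC)
b=cv2.resize(f[135:250,145:340],None,fx=4,fy=4,interpolation=cv2.INTER_CUBIC)
cv2.imwrite('pics/a.png',cv2.resize(a,(560,420)));cv2.imwrite('pics/b.png',b)
E
```

```text
(no output)
```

View pics/a.png

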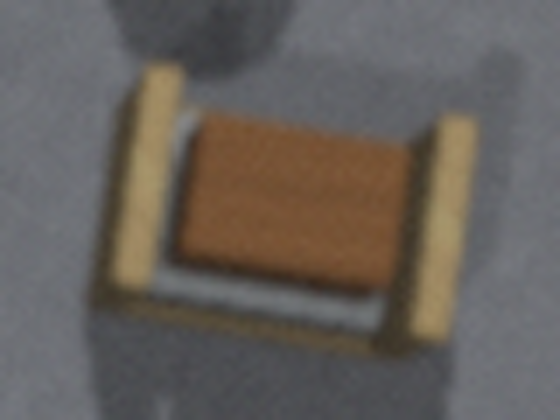

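View pics/b.png

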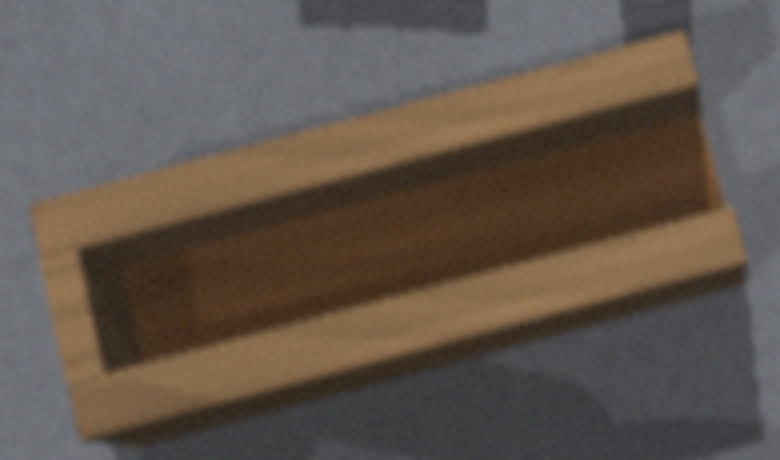

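The crop confirms it: wooden handle on a grey plate between plain plywood end walls, with handle corners at about (398,186) and (426,212) in the full frame. In the post crop the stop is at the left, with inner-face corners at (165,196) and (171,227), and the open end is at the right.

```bash
cat >> h.py <<'E'
def fit(model,pts):
    m=np.array(model,float)[:,:2];p=np.array(pts)[:,:2];A=m-m.mean(0);B=p-p.mean(0)
    U,S,V=np.linalg.svd(A.T@B);R=(V.T@np.diag([1,np.linalg.det(V.T@U.T)])@U.T)
    t=p.mean(0)-R@m.mean(0);r=p-(m@R.T+t)
    return t,np.degrees(np.arctan2(R[1,0],R[0,0])),np.abs(r).max(0)
E
python3 - <<'E'
from h import *
up=lambda P,s,o:(np.array(P,float)+.5)/s-.5+np.array(o)
# guess +x of caddy either way: model orders go image TL,TR,BR,BL with left=+y world
a=ray('top',up([(147,62),(478,115),(447,340),(110,285)],7,(370,170)),72)
h=ray('top',up([(200,112),(412,140),(392,292),(178,255)],7,(370,170)),72)
p=ray('top',up([(33,203),(685,30),(747,262),(85,438),(80,247),(107,370)],4,(145,135)),94)
print(a.round(),h.round(),p.round())
print('caddy',fit([(52,-35),(-52,-35),(-52,35),(52,35)],a))
print('block',fit([(33,-23),(-33,-23),(-33,23),(33,23)],h))
print('post',fit([(180,-65),(-180,-65),(-180,65),(180,65),(160,-34),(160,34)],p))
for n,uv in dict(tin=(400,113),).items(): print(n,ray('top',uv,100))
E
```

```text
[[ 628. -149.   72.]
 [ 611. -251.   72.]
 [ 541. -238.   72.]
 [ 558. -136.   72.]] [[ 612. -165.   72.]
 [ 603. -230.   72.]
 [ 556. -222.   72.]
 [ 568. -157.   72.]] [[611. 357.  94.]
 [703.  12.  94.]
 [578. -21.  94.]
 [487. 323.  94.]
 [587. 331.  94.]
 [522. 313.  94.]]
caddy (array([ 584.40165589, -193.55976656]), np.float64(80.17979865265956), array([0.50803454, 0.94108387]))
block (array([ 584.52219881, -193.60128389]), np.float64(80.68986054451751), array([0.94954758, 0.38134306]))
post (array([595.06308717, 167.48539835]), np.float64(104.80073021455027), array([1.03112643, 2.30396289]))
tin [[ 764.85775428 -168.98881165  100.        ]]
```

Both the caddy and block fits agree to about 1 mm, and the post fit to about 2 mm. I'll write a planner helper and go above the caddy.

```bash
cat >> h.py <<'E'
from scipy.spatial.transform import Rotation as Ro
def plan(goal,yaw,hand,n=None,start=None,d=1):
    s=state();p=np.array(s['ee_pos'] if start is None else start[:3],float)
    R0=Ro.from_euler('xyz',s['ee_rot'],degrees=True) if start is None else Ro.from_euler('xyz',[180,0,start[3]],degrees=True)
    g=np.array(goal,float);G=Ro.from_euler('xyz',[180,0,yaw],degrees=True)
    rv=(R0.inv()*G).as_rotvec(degrees=True)
    n=n or int(max(np.ceil(np.linalg.norm(g-p)/58),np.ceil(np.linalg.norm(rv)/10.4),1))
    rows=[]
    for i in range(n):
        R=R0*Ro.from_rotvec(rv*i/n,degrees=True)
        t=R.inv().apply((g-p)/n);w=rv/n
        rows.append(' '.join(f'{round(v,d)+0:g}' for v in [*t,*w])+f' {hand:g}')
    for i in range(0,n,5):print('; '.join(rows[i:i+5]))
E
python3 -c "
from h import *
plan([584.4,-193.6,140],80.5,91)"
```

```text
-41 -35.7 4.9 0 0 5.2 91; -44 -31.8 4.9 0 0 5.2 91; -46.7 -27.7 4.9 0 0 5.2 91; -49 -23.4 4.9 0 0 5.2 91; -50.9 -18.9 4.9 0 0 5.2 91
-52.4 -14.3 4.9 0 0 5.2 91; -53.5 -9.5 4.9 0 0 5.2 91; -54.1 -4.6 4.9 0 0 5.2 91; -54.3 0.3 4.9 0 0 5.2 91; -54.1 5.2 4.9 0 0 5.2 91
-53.4 10 4.9 0 0 5.2 91; -52.3 14.8 4.9 0 0 5.2 91; -50.7 19.4 4.9 0 0 5.2 91; -48.8 23.9 4.9 0 0 5.2 91; -46.4 28.2 4.9 0 0 5.2 91
```

Emit:
{"op": "arm_command", "data": {"deltas": "-41 -35.7 4.9 0 0 5.2 91; -44 -31.8 4.9 0 0 5.2 91; -46.7 -27.7 4.9 0 0 5.2 91; -49 -23.4 4.9 0 0 5.2 91; -50.9 -18.9 4.9 0 0 5.2 91"}}

```text
time_s: 0.72
ee_pos: [338.6, 289.4, 189.1]
ee_rot: [-180.0, 0.0, 131.9]
force: [1.3, -0.8, 0.5]
gripper_width: 91.3
```

Emit:
{"op": "arm_command", "data": {"deltas": "-52.4 -14.3 4.9 0 0 5.2 91; -53.5 -9.5 4.9 0 0 5.2 91; -54.1 -4.6 4.9 0 0 5.2 91; -54.3 0.3 4.9 0 0 5.2 91; -54.1 5.2 4.9 0 0 5.2 91"}}

```text
time_s: 1.35
ee_pos: [460.8, 46.8, 164.6]
ee_rot: [180.0, -0.0, 105.8]
force: [0.8, 1.0, -0.8]
gripper_width: 91.1
```

Emit:
{"op": "arm_command", "data": {"deltas": "-53.4 10 4.9 0 0 5.2 91; -52.3 14.8 4.9 0 0 5.2 91; -50.7 19.4 4.9 0 0 5.2 91; -48.8 23.9 4.9 0 0 5.2 91; -46.4 28.2 4.9 0 0 5.2 91"}}

```text
time_s: 1.98
ee_pos: [582.2, -196.1, 139.8]
ee_rot: [-180.0, -0.0, 79.8]
force: [-0.5, 0.2, -0.1]
gripper_width: 90.8
```

Emit:
{"op": "arm_command", "data": {"deltas": "0 0 0 0 0 0 91; 0 0 0 0 0 0 91"}}

```text
time_s: 2.22
ee_pos: [581.1, -194.0, 139.8]
ee_rot: [-179.9, -0.0, 80.0]
force: [0.2, 0.6, 0.5]
gripper_width: 91.0
```

```bash
python3 -c "
from h import *
f=grab_frame('top');cv2.imwrite('pics/t1.png',f[110:310,260:560,::-1].repeat(2,0).repeat(2,1))
plan([584.4,-193.6,34],80.5,91);print(state()['force'])"
```

```text
0.2 1.7 53.1 0 0 -0.2 91; 0.2 1.7 53.1 0 0 -0.2 91
[-0.0217217  -0.12718     0.09772439]
```

View pics/t1.png

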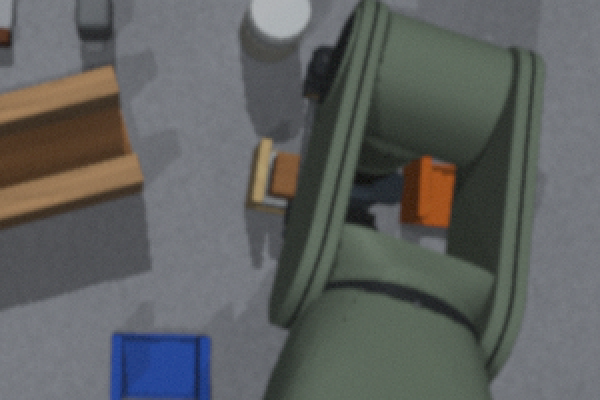

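In this view the arm hides the caddy's right half; the block stays visible at (285,175) in the crop, nothing disturbed. I'm going down to the block.

Emit:
{"op": "arm_command", "data": {"deltas": "0.2 1.7 50 0 0 -0.2 91; 0.2 1.7 40 0 0 -0.2 91; 0 0 16.5 0 0 0 91; 0 0 0 0 0 0 91"}}

```text
time_s: 2.78
ee_pos: [584.8, -193.7, 33.7]
ee_rot: [-179.9, -0.0, 80.5]
force: [-0.1, -0.5, -0.1]
gripper_width: 90.9
```

Emit:
{"op": "arm_command", "data": {"deltas": "0 0 0 0 0 0 40; 0 0 0 0 0 0 40; 0 0 0 0 0 0 40; 0 0 0 0 0 0 40; 0 0 0 0 0 0 40", "force": 25}}

```text
time_s: 3.4
ee_pos: [584.9, -194.7, 34.0]
ee_rot: [-180.0, -0.0, 80.4]
force: [-2.0, -0.5, 1.2]
gripper_width: 45.8
```

Emit:
{"op": "arm_command", "data": {"deltas": "0 0 0 0 0 0 40; 0 0 0 0 0 0 40; 0 0 0 0 0 0 40"}}

```text
time_s: 3.78
ee_pos: [584.9, -194.7, 33.9]
ee_rot: [-180.0, 0.0, 80.4]
force: [-2.1, -0.5, 2.2]
gripper_width: 46.0
```

Emit:
{"op": "arm_command", "data": {"deltas": "0 0 -20 0 0 0 40; 0 0 -45 0 0 0 40; 0 0 -40 0 0 0 40; 0 0 0 0 0 0 40"}}

```text
time_s: 4.28
ee_pos: [587.6, -195.3, 141.9]
ee_rot: [179.6, 0.1, 80.4]
force: [-0.2, -0.1, -2.7]
gripper_width: 46.0
```

```bash
python3 -c "
from h import *
plan([450,-180,135],104.8,40)
plan([450,-180,29],104.8,40,start=[450,-180,135,104.8]);print(state()['force'],state()['gripper_width'])"
```

```text
-2.6 -46.1 1.9 0.1 0 -8.1 40; 3.9 -46 2.1 0.1 0 -8.1 40; 10.4 -45 2.2 0.1 0 -8.1 40
0 0 53 0 0 0 40; 0 0 53 0 0 0 40
[-0.16206615 -0.07067694 -2.72796457] 45.95761231065812
```

Emit:
{"op": "arm_command", "data": {"deltas": "-2.6 -46.1 2 0 0 -8.1 40; 3.9 -46 2 0 0 -8.1 40; 10.4 -45 2 0 0 -8.1 40; 0 0 20 0 0 0 40; 0 0 0 0 0 0 40"}}

```text
time_s: 4.9
ee_pos: [445.5, -178.4, 110.6]
ee_rot: [-179.8, -0.2, 104.7]
force: [1.2, 0.1, -2.9]
gripper_width: 45.9
```

Emit:
{"op": "arm_command", "data": {"deltas": "0 0 40 0 0 0 40; 0 0 35 0 0 0 40; 0 0 8 0 0 0 40; 0 0 0 0 0 0 40"}}

```text
time_s: 5.4
ee_pos: [448.1, -179.4, 29.9]
ee_rot: [-180.0, -0.0, 104.7]
force: [0.3, -0.5, -2.5]
gripper_width: 46.1
```

Emit:
{"op": "arm_command", "data": {"deltas": "0 0 2 0 0 0 40; 0 0 1.5 0 0 0 40; 0 0 0 0 0 0 40"}}

```text
time_s: 5.78
ee_pos: [447.8, -179.4, 26.9]
ee_rot: [180.0, 0.0, 104.7]
force: [-0.1, -0.8, -3.1]
gripper_width: 46.0
```

Emit:
{"op": "arm_command", "data": {"deltas": "0 0 1.5 0 0 0 40; 0 0 0 0 0 0 40"}}

```text
time_s: 6.02
ee_pos: [447.9, -179.4, 25.5]
ee_rot: [180.0, 0.0, 104.7]
force: [-0.8, 0.1, 2.9]
gripper_width: 45.7
```

Emit:
{"op": "arm_command", "data": {"deltas": "0 0 0 0 0 0 91; 0 0 0 0 0 0 91; 0 0 0 0 0 0 91; 0 0 0 0 0 0 91; 0 0 0 0 0 0 91"}}

```text
time_s: 6.65
ee_pos: [447.6, -179.3, 24.9]
ee_rot: [-180.0, -0.0, 104.7]
force: [0.5, -0.0, 0.0]
gripper_width: 90.4
```

Emit:
{"op": "arm_command", "data": {"deltas": "0 0 -40 0 0 0 91; 0 0 -40 0 0 0 91; 0 0 0 0 0 10 91; 0 0 0 0 0 10 91; 0 0 0 0 0 10 91"}}

```text
time_s: 7.28
ee_pos: [447.5, -179.3, 105.0]
ee_rot: [180.0, -0.0, 74.4]
force: [0.6, 0.2, 0.4]
gripper_width: 91.5
```

Emit:
{"op": "arm_command", "data": {"deltas": "0 0 0 0 0 10 91; 0 0 0 0 0 10 91; 0 0 0 0 0 10 91; 0 0 0 0 0 10 91; 0 0 0 0 0 10 91"}}

```text
time_s: 7.9
ee_pos: [447.5, -179.2, 104.9]
ee_rot: [-180.0, 0.0, 24.4]
force: [0.6, 0.6, 0.7]
gripper_width: 90.8
```

Emit:
{"op": "arm_command", "data": {"deltas": "0 0 0 0 0 10 91; 0 0 0 0 0 0 91; 0 0 0 0 0 0 91"}}

```text
time_s: 8.28
ee_pos: [447.5, -179.3, 104.9]
ee_rot: [-180.0, 0.0, 14.9]
force: [-0.2, 0.1, -0.4]
gripper_width: 90.9
```

```bash
python3 -c "
from h import *
f=grab_frame('side');cv2.imwrite('pics/s1.png',cv2.resize(f[180:400,150:450,::-1],None,fx=2.5,fy=2.5))
print(state()['force'],state()['ee_pos'],state()['ee_rot'],proj('side',[[448,-179.4,64],[448,-179.4,0]]))"
```

```text
[-0.50667506 -0.44428854 -0.39544492] [ 447.52482408 -179.2470306   104.89021618] [-1.79992449e+02  3.03473734e-03  1.48266408e+01] [[255.17383243 258.40874218]
 [258.67647671 285.93388615]]
```

View pics/s1.png

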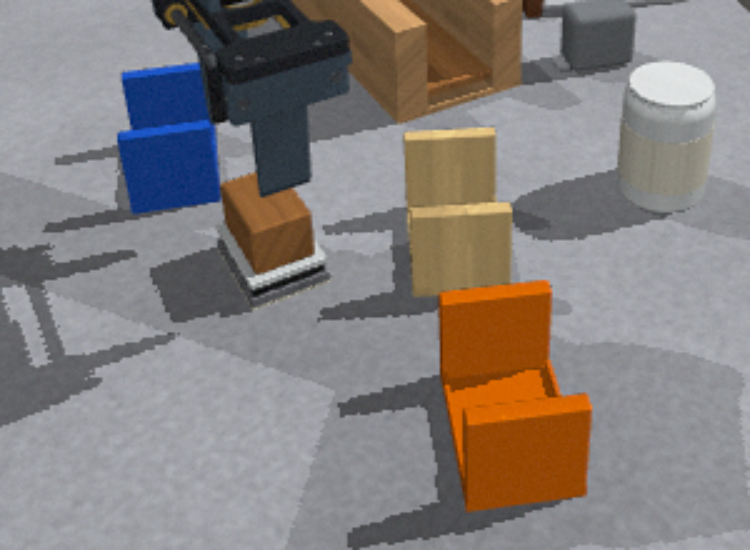

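The crop shows the block upright on the bench at about (270,235), sole down and clear of the empty caddy. The fingers straddle its ends. I'll grip it by its ends.

Emit:
{"op": "arm_command", "data": {"deltas": "0 0 40 0 0 0 91; 0 0 30 0 0 0 91; 0 0 8 0 0 0 91; 0 0 0 0 0 0 91"}}

```text
time_s: 8.82
ee_pos: [447.8, -179.3, 27.0]
ee_rot: [-180.0, 0.0, 14.7]
force: [-0.2, 0.5, 0.0]
gripper_width: 90.4
```

Emit:
{"op": "arm_command", "data": {"deltas": "0 0 0 0 0 0 60; 0 0 0 0 0 0 60; 0 0 0 0 0 0 60; 0 0 0 0 0 0 60; 0 0 0 0 0 0 60", "force": 40}}

```text
time_s: 9.45
ee_pos: [448.0, -179.4, 27.2]
ee_rot: [180.0, -0.1, 14.7]
force: [0.7, 0.7, 2.1]
gripper_width: 65.7
```

Emit:
{"op": "arm_command", "data": {"deltas": "0 0 0 0 0 0 60; 0 0 -20 0 0 0 60; 0 0 -60 0 0 0 60; 0 0 -60 0 0 0 60; 0 0 0 0 0 0 60"}}

```text
time_s: 10.07
ee_pos: [450.1, -180.5, 170.9]
ee_rot: [179.7, -0.4, 14.7]
force: [0.1, -0.5, -3.6]
gripper_width: 66.3
```

```bash
python3 -c "
from h import *
print(state()['force'],state()['gripper_width'],state()['ee_pos'])
f=grab_frame('side');cv2.imwrite('pics/s2.png',cv2.resize(f[100:340,130:430,::-1],None,fx=2.5,fy=2.5))
plan([574.6,244.8,168],14.8,60)"
```

```text
[ 0.06183734 -0.48925345 -3.62887969] 66.32515224542352 [ 450.09374272 -180.48946125  170.89490159]
28.8 -47.3 0 0 0 0 60; 28.8 -47.3 0 0 0 0 60; 28.8 -47.3 0 0 0 0 60; 28.8 -47.3 0 0 0 0 60; 28.8 -47.3 0 0 0 0 60
28.8 -47.3 0 0 0 0 60; 28.8 -47.3 0 0 0 0 60; 28.8 -47.3 0 0 0 0 60
```

View pics/s2.png

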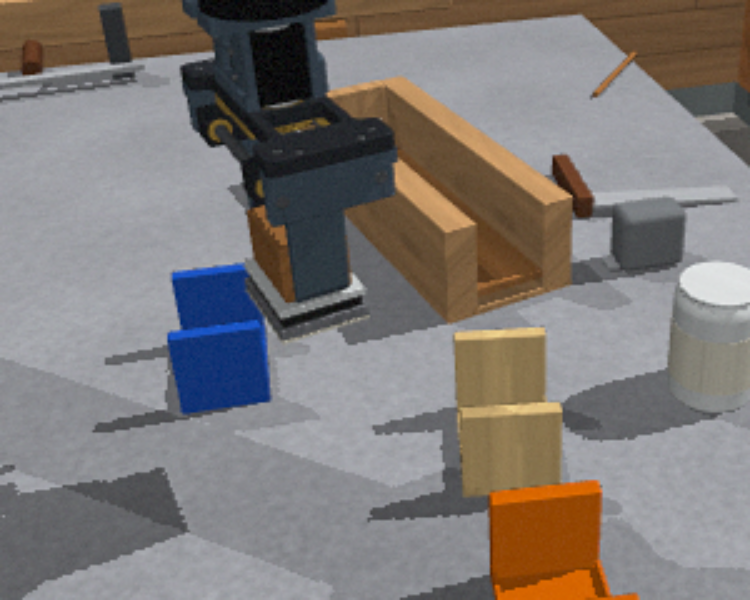

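The block hangs level, held by its ends, at crop (305,290), with a finger on its near end. I'm carrying it over the groove's stopped end.

Emit:
{"op": "arm_command", "data": {"deltas": "28.8 -47.3 0 0 0 0 60; 28.8 -47.3 0 0 0 0 60; 28.8 -47.3 0 0 0 0 60; 28.8 -47.3 0 0 0 0 60; 28.8 -47.3 0 0 0 0 60"}}

```text
time_s: 10.75
ee_pos: [525.3, 87.4, 164.0]
ee_rot: [-180.0, 0.3, 14.7]
force: [1.2, -0.5, -2.9]
gripper_width: 65.6
```

Emit:
{"op": "arm_command", "data": {"deltas": "28.8 -47.3 0 0 0 0 60; 28.8 -47.3 0 0 0 0 60; 28.8 -47.3 0 0 0 0 60; 0 0 0 0 0 0 60; 0 0 0 0 0 0 60"}}

```text
time_s: 11.38
ee_pos: [572.7, 244.4, 164.1]
ee_rot: [179.9, 0.3, 14.7]
force: [0.3, 0.8, -1.9]
gripper_width: 65.9
```

```bash
python3 -c "
from h import *
print(state()['force'],state()['gripper_width'],state()['ee_pos'],state()['ee_rot'])
f=grab_frame('top');cv2.imwrite('pics/t2.png',cv2.resize(f[130:260,130:350,::-1],None,fx=3.5,fy=3.5,interpolation=cv2.INTER_CUBIC))
plan([574.6,244.8,130],14.8,60)"
```

```text
[ 0.34357312  0.83275297 -1.85498522] 65.85968828620703 [572.73601491 244.36688866 164.11523341] [179.92247096   0.33437714  14.74606111]
1.9 -0.5 34.8 0.1 0.3 -0.1 60
```

View pics/t2.png

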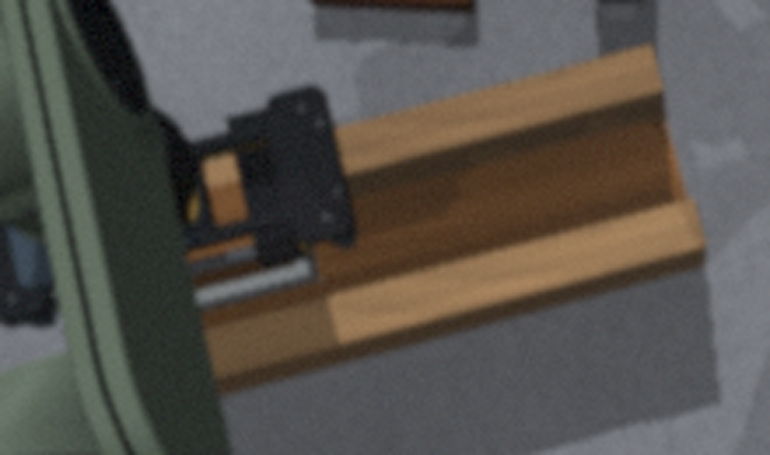

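The block is over the stopped end of the groove, with a plate corner at crop (312,278). I'll check its lateral alignment against the inner cheek edges.

```bash
python3 - <<'E'
from h import *
up=lambda P,s,o:(np.array(P,float)+.5)/s-.5+np.array(o)
q=ray('top',up([(80,247),(697,88),(107,370),(728,208),(33,203),(685,30),(85,438),(747,262)],4,(145,135)),94)[:,:2]
a=np.radians(104.8);X=np.array([np.cos(a),np.sin(a)]);Y=np.array([-X[1],X[0]]);C=np.array([595.06,167.49])
print(np.c_[(q-C)@X,(q-C)@Y].round(1))
s=state()['ee_pos'];c=np.array(s[:2]);print('tcp in post',(c-C)@X,(c-C)@Y)
b=ray('top',up([(312,278)],3.5,(130,130)),s[2]+17-20)[0,:2];print('corner rel tcp',(b-c)@X,(b-c)@Y)
E
```

```text
[[ 159.6  -34.1]
 [-176.4  -32.4]
 [ 159.5   33.1]
 [-175.5   34.5]
 [ 178.8  -63.7]
 [-178.4  -64.8]
 [ 178.    64.7]
 [-177.7   64.8]]
tcp in post 79.528429384227 1.7928014085709905
corner rel tcp -38.07956464812065 32.139532344972785
```

Emit:
{"op": "arm_command", "data": {"deltas": "2.5 0 15 0 0 0 60; 0 0 15 0 0 0 60; 0 0 10 0 0 0 60; 0 0 0 0 0 0 60"}}

```text
time_s: 11.92
ee_pos: [576.0, 245.3, 125.6]
ee_rot: [180.0, 0.2, 14.7]
force: [0.8, 0.3, -2.6]
gripper_width: 65.7
```

Emit:
{"op": "arm_command", "data": {"deltas": "0 0 5 0 0 0 60; 0 0 5 0 0 0 60; 0 0 5 0 0 0 60; 0 0 0 0 0 0 60; 0 0 0 0 0 0 60"}}

```text
time_s: 12.55
ee_pos: [576.9, 245.9, 112.1]
ee_rot: [-180.0, -0.0, 14.7]
force: [0.5, 0.2, -2.3]
gripper_width: 65.7
```

Inside the cheeks with no contact. I'll trim 1.5 mm sideways and go down to just above the floor.

Emit:
{"op": "arm_command", "data": {"deltas": "-1.5 0 10 0 0 0 60; 0 0 15 0 0 0 60; 0 0 13 0 0 0 60; 0 0 6 0 0 0 60; 0 0 0 0 0 0 60"}}

```text
time_s: 13.18
ee_pos: [575.0, 245.3, 67.1]
ee_rot: [180.0, 0.1, 14.7]
force: [-0.2, -0.6, -2.5]
gripper_width: 66.2
```

Emit:
{"op": "arm_command", "data": {"deltas": "0 0 2 0 0 0 60; 0 0 1 0 0 0 60; 0 0 1 0 0 0 60; 0 0 0 0 0 0 60"}}

```text
time_s: 13.68
ee_pos: [575.3, 245.5, 64.1]
ee_rot: [-180.0, -0.0, 14.7]
force: [-0.4, 0.1, -3.2]
gripper_width: 66.2
```

Emit:
{"op": "arm_command", "data": {"deltas": "0 0 1 0 0 0 60; 0 0 1 0 0 0 60; 0 0 0 0 0 0 60"}}

```text
time_s: 14.05
ee_pos: [575.2, 245.5, 61.8]
ee_rot: [-180.0, 0.0, 14.7]
force: [-0.3, -1.0, -3.0]
gripper_width: 65.8
```

Emit:
{"op": "arm_command", "data": {"deltas": "0 0 1 0 0 0 60; 0 0 1 0 0 0 60; 0 0 0 0 0 0 60"}}

```text
time_s: 14.42
ee_pos: [575.2, 245.4, 59.8]
ee_rot: [-180.0, 0.0, 14.7]
force: [-0.4, 0.9, -2.4]
gripper_width: 65.9
```

Emit:
{"op": "arm_command", "data": {"deltas": "0 0 1 0 0 0 60; 0 0 1 0 0 0 60; 0 0 0 0 0 0 60"}}

```text
time_s: 14.8
ee_pos: [575.2, 245.5, 57.8]
ee_rot: [-180.0, 0.0, 14.7]
force: [0.4, -0.0, -2.0]
gripper_width: 65.9
```

Emit:
{"op": "arm_command", "data": {"deltas": "0 0 1 0 0 0 60; 0 0 0.5 0 0 0 60; 0 0 0 0 0 0 60"}}

```text
time_s: 15.18
ee_pos: [575.4, 245.5, 56.9]
ee_rot: [-180.0, -0.0, 14.7]
force: [-0.8, 0.4, 0.4]
gripper_width: 66.0
```

Emit:
{"op": "arm_command", "data": {"deltas": "0 0 1 0 0 0 60; 0 0 0.7 0 0 0 60; 0 0 0 0 0 0 60; 0 0 0 0 0 0 60"}}

```text
time_s: 15.68
ee_pos: [575.5, 245.5, 55.4]
ee_rot: [-180.0, -0.0, 14.7]
force: [-1.5, -1.3, 4.5]
gripper_width: 66.1
```

Emit:
{"op": "arm_command", "data": {"deltas": "0 0 0.9 0 0 0 60; 0 0 0 0 0 0 60; 0 0 0 0 0 0 60; 0 0 0 0 0 0 60"}}

```text
time_s: 16.18
ee_pos: [575.5, 245.5, 54.8]
ee_rot: [-180.0, -0.0, 14.7]
force: [-1.8, -0.9, 6.1]
gripper_width: 65.8
```

Pressing with about 9 N. Starting the stroke.

Emit:
{"op": "arm_command", "data": {"deltas": "0 3 0 0 0 0 60; 0 4 0 0 0 0 60; 0 4 0 0 0 0 60; 0 4 0 0 0 0 60"}}

```text
time_s: 16.68
ee_pos: [579.9, 233.2, 55.0]
ee_rot: [-179.8, -0.2, 14.6]
force: [-2.1, 3.9, 4.6]
gripper_width: 65.8
```

Emit:
{"op": "arm_command", "data": {"deltas": "0 4 0.5 0 0 0 60; 0 4 0.3 0 0 0 60; 0 4 0.1 0 0 0 60; 0 4 0.1 0 0 0 60"}}

```text
time_s: 17.18
ee_pos: [584.1, 218.0, 54.3]
ee_rot: [-179.8, -0.2, 14.6]
force: [-1.2, 5.3, 6.2]
gripper_width: 66.2
```

Emit:
{"op": "arm_command", "data": {"deltas": "-0.3 4 0.2 0 0 0 60; -0.3 4 0.15 0 0 0 60; -0.3 4 0.15 0 0 0 60; -0.3 4 0.15 0 0 0 60"}}

```text
time_s: 17.68
ee_pos: [587.2, 202.3, 53.7]
ee_rot: [-179.8, -0.3, 14.6]
force: [-2.7, 5.9, 6.9]
gripper_width: 65.7
```

Emit:
{"op": "arm_command", "data": {"deltas": "-0.1 4 0.1 0 0 0 60; -0.1 4 0.1 0 0 0 60; -0.1 4 0.1 0 0 0 60; -0.1 4 0.1 0 0 0 60; -0.1 4 0.1 0 0 0 60"}}

```text
time_s: 18.3
ee_pos: [591.8, 182.9, 53.3]
ee_rot: [-179.7, -0.3, 14.6]
force: [-2.5, 6.4, 7.4]
gripper_width: 65.9
```

Emit:
{"op": "arm_command", "data": {"deltas": "-0.1 4 0.05 0 0 0 60; -0.1 4 0.05 0 0 0 60; -0.1 4 0.05 0 0 0 60; -0.1 4 0.05 0 0 0 60; -0.1 4 0.05 0 0 0 60"}}

```text
time_s: 18.92
ee_pos: [596.3, 163.4, 53.0]
ee_rot: [-179.8, -0.2, 14.6]
force: [-1.5, 5.9, 8.3]
gripper_width: 65.7
```

Emit:
{"op": "arm_command", "data": {"deltas": "0 4 0 0 0 0 60; 0 4 0 0 0 0 60; 0 4 0 0 0 0 60; 0 4 0 0 0 0 60; 0 4 0 0 0 0 60"}}

```text
time_s: 19.55
ee_pos: [601.2, 143.9, 52.9]
ee_rot: [-179.8, -0.2, 14.6]
force: [-1.8, 5.9, 7.2]
gripper_width: 65.7
```

Emit:
{"op": "arm_command", "data": {"deltas": "0 4 0.06 0 0 0 60; 0 4 0.06 0 0 0 60; 0 4 0.06 0 0 0 60; 0 4 0.06 0 0 0 60; 0 4 0.06 0 0 0 60"}}

```text
time_s: 20.18
ee_pos: [606.3, 124.6, 52.5]
ee_rot: [-179.8, -0.2, 14.6]
force: [-2.6, 6.1, 8.4]
gripper_width: 66.2
```

Emit:
{"op": "arm_command", "data": {"deltas": "0 4 0.06 0 0 0 60; 0 4 0.06 0 0 0 60; 0 4 0.06 0 0 0 60; 0 4 0.06 0 0 0 60"}}

```text
time_s: 20.68
ee_pos: [610.3, 109.1, 52.3]
ee_rot: [-179.8, -0.2, 14.6]
force: [-1.5, 5.6, 7.9]
gripper_width: 65.5
```

Emit:
{"op": "arm_command", "data": {"deltas": "0 4 0.04 0 0 0 60; 0 4 0.04 0 0 0 60; 0 4 0.04 0 0 0 60; 0 4 0.04 0 0 0 60; 0 4 0.04 0 0 0 60"}}

```text
time_s: 21.3
ee_pos: [615.3, 89.7, 52.0]
ee_rot: [-179.8, -0.2, 14.6]
force: [-2.0, 6.3, 6.8]
gripper_width: 65.7
```

Emit:
{"op": "arm_command", "data": {"deltas": "0 4 0.05 0 0 0 60; 0 4 0.05 0 0 0 60; 0 4 0.05 0 0 0 60; 0 4 0.05 0 0 0 60; 0 4 0.05 0 0 0 60"}}

```text
time_s: 21.92
ee_pos: [620.4, 70.3, 51.7]
ee_rot: [-179.8, -0.2, 14.6]
force: [-1.8, 6.6, 7.5]
gripper_width: 66.0
```

Emit:
{"op": "arm_command", "data": {"deltas": "0 4 0.05 0 0 0 60; 0 4 0.05 0 0 0 60; 0 4 0.05 0 0 0 60; 0 4 0.05 0 0 0 60; 0 3 0.05 0 0 0 60"}}

```text
time_s: 22.55
ee_pos: [625.1, 51.9, 51.4]
ee_rot: [-179.8, -0.2, 14.6]
force: [-1.8, 6.9, 7.2]
gripper_width: 65.8
```

Emit:
{"op": "arm_command", "data": {"deltas": "0 0 0 0 0 0 60; 0 0 0 0 0 0 60; 0 0 0 0 0 0 60"}}

```text
time_s: 22.92
ee_pos: [625.2, 51.6, 51.5]
ee_rot: [-179.8, -0.2, 14.6]
force: [-1.0, 4.9, 6.8]
gripper_width: 65.7
```

At the open end, x ≈ −120 mm. I'll ease the pressure, let go and withdraw.

Emit:
{"op": "arm_command", "data": {"deltas": "0 0 -1 0 0 0 60; 0 0 -1 0 0 0 60; 0 0 0 0 0 0 60; 0 0 0 0 0 0 91; 0 0 0 0 0 0 91"}}

```text
time_s: 23.55
ee_pos: [624.0, 48.7, 51.4]
ee_rot: [180.0, 0.1, 14.7]
force: [0.2, 0.2, -1.1]
gripper_width: 82.9
```

Emit:
{"op": "arm_command", "data": {"deltas": "0 0 0 0 0 0 91; 0 0 0 0 0 0 91; 0 0 0 0 0 0 91; 0 0 -5 0 0 0 91; 0 0 -25 0 0 0 91"}}

```text
time_s: 24.18
ee_pos: [623.3, 49.5, 81.3]
ee_rot: [-180.0, 0.2, 14.7]
force: [-0.5, 0.2, -0.8]
gripper_width: 91.1
```

Emit:
{"op": "arm_command", "data": {"deltas": "0 0 -50 0 0 0 91; 0 0 -50 0 0 0 91; 0 0 -50 0 0 0 91; -60 0 0 0 0 0 91; -60 0 0 0 0 0 91"}}

```text
time_s: 24.8
ee_pos: [507.6, 18.8, 233.1]
ee_rot: [180.0, -0.1, 14.7]
force: [-0.5, -0.9, -0.3]
gripper_width: 90.9
```

Emit:
{"op": "arm_command", "data": {"deltas": "-60 0 0 0 0 0 91; 0 0 0 0 0 0 91; 0 0 0 0 0 0 91"}}

```text
time_s: 25.18
ee_pos: [451.2, 3.8, 233.1]
ee_rot: [180.0, -0.2, 14.7]
force: [0.0, 0.8, 0.3]
gripper_width: 91.0
```

```bash
python3 -c "
from h import *
print(state()['force'],state()['ee_pos'])
f=grab_frame('top');cv2.imwrite('pics/t3.png',cv2.resize(f[40:260,130:450,::-1],None,fx=2.5,fy=2.5,interpolation=cv2.INTER_CUBIC))
f=grab_frame('side');cv2.imwrite('pics/s3.png',f[100:300,150:450,::-1].repeat(2,0).repeat(2,1))"
```

```text
[0.00971281 0.7593836  0.31166071] [451.20686949   3.82991044 233.11726921]
```

View pics/t3.png

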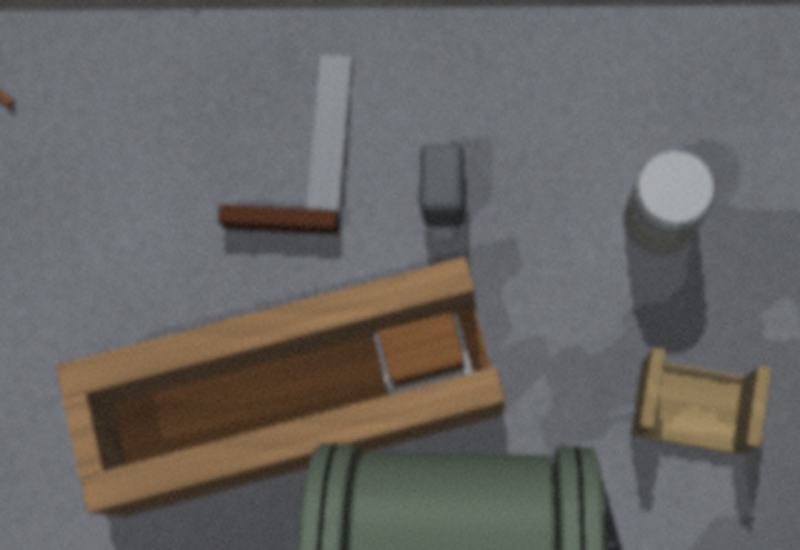

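View pics/s3.png

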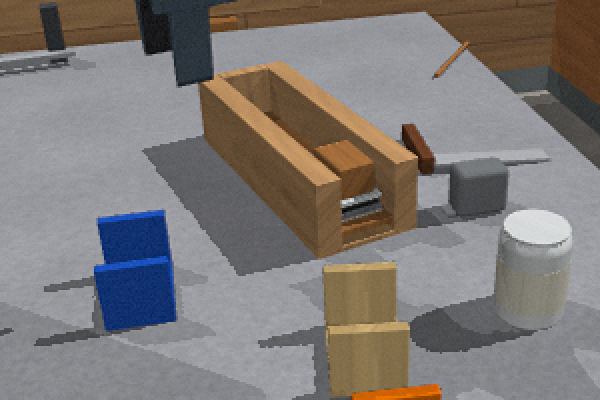

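Both views show the block standing upright and lengthwise in the groove at the open end, handle top at about (426,347) in the top crop. The bystanders are where they were and the arm is clear. One numeric check, then I hand in if it's inside limits.

```bash
python3 -c "
from h import *
b=ray('top',[(426.5/2.5-.5+130,347.5/2.5-.5+40)],86)[0,:2]-[595.06,167.49]
a=np.radians(104.8);x=b@[np.cos(a),np.sin(a)];y=b@[-np.sin(a),np.cos(a)];print(x,y)
if -150<x<-90: job_done();print('handed in',state()['time_s'])"
```

```text
-125.77124588592929 1.5002309313687079
the job is handed in; nothing more can be done
the job is handed in; nothing more can be done
```

The groove floor is sanded and the job is handed in. The block stands let go in the groove at the open end. No verdict was reported, so success rests on my own checks.

- **Handling:** I lifted the block out of the plain plywood caddy, stood it free on the bench, and took it again by its two ends.
- **Stroke:** I lowered it to the groove floor about 80 mm from the stop and pushed it in one unbroken stroke to x ≈ −120 mm. The floor slopes gently down toward the open end, by about 0.02 rad. Between readings the downward press stayed at about 7–11 N by the wrist force. Counting friction along the groove, the total was about 8–13 N.
- **Last checks:** The top camera puts the block at x ≈ −126 mm and y ≈ +1.5 mm in the groove, inside the limits. In both views it is upright and lengthwise. The square, tin and tape look where they were, and the arm is clear. I finished at about 25 s of the 72 s allowed.
- **What disagreed:** Before lowering, the camera and the arm differed by about 3 mm on the block's sideways position. I split the difference. The block drifted up to about 2 mm sideways early in the stroke, and I corrected it on the way. No force from the cheeks showed. None of the checks I made failed.

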